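Lay the instrument case in the service cradle and close the hold-down bar

TASK

The instrument case is standing on end in the service cradle: push it over so that it lies on its back in the cradle with its panel facing up, and then push the hinged hold-down bar over until it rests across the case. Only push with the fingers: do not take the case or the bar between them or lift the case, and leave everything else on the bench where it is.

Things in the scene. Friction and masses are not known exactly. Their poses are not given: they have to be found in the camera images.
- cradle: Fixed aluminium tray 215 (its x) x 112 (y) mm; black rubber floor 10 mm above the bench (195 x 92 mm inside), kerbs to 24 mm all round. Origin: centre of its underside. The case stands in its -x end; the posts of the hold-down bar (72 mm tall) stand outside the middle of its +y side. It cannot move, but its place and yaw on the bench vary.
- case: Loose grey instrument case 50 (its x) x 80 (y) x 120 (z) mm, about 0.35 kg, standing on end in the cradle. Origin: centre of the end it stands on; z up at the start. The aluminium panel is its -x face, looking along the cradle's -x: a dark window above, two knobs near the foot (20 mm across, 12 mm proud, 32 mm up, 22 mm either side of the middle).
- case_center (a point): Centre of the case. Standing, it is 70 mm above the bench at about x = -66, y = 0 mm in the cradle's frame. A push of 1 to 2 N on the panel, 100 mm up the case, tips it; it falls by itself, towards the cradle's +x, once the pushed point has gone 50 mm. Lying panel up (case x axis down), it is 35 mm above the bench, about x = +20, y = 0 mm.
- case_heel (a point): Middle of the case's lower rear edge (body x +25 mm, z 0): the edge it tips over, which stays on the cradle's floor, 10 mm above the bench, while the case is only pushed.
- bar (a joint): Angle (rad) of the hold-down bar: 0 = level across the tray, pointing along the cradle's -y, underside 60 mm above the bench, just resting on the lying case; pi/2 = straight up; at the start 1.75 to 2.25, leaning out over the +y side. Stops at -0.12 and 2.5. The hinge is stiff (0.09 N m): the bar stays where it is left and must be pushed all the way.
- bar_hinge (a point): Hinge axis of the bar, 65 mm above the bench, at x = +30 mm, y = +66 mm in the cradle's frame; the axis runs along the cradle's x.
- bar_end (a point): On the bar's centre line, 85 mm from the hinge axis, in its black end sleeve. The bar is straight, of steel, 16 mm wide (cradle x), 10 mm thick, 100 mm long from the hinge axis. This point's y axis runs along the bar to the hinge, its z axis through the thickness (up when the bar is level).
- capacitor: Bystander: grey can capacitor, 25 mm across, 35 mm tall, upright, at the cradle's -y side. Origin: centre of its underside.
- screwdriver: Bystander: black-handled screwdriver, 170 mm long, lying along the -y side of the cradle. Origin: its mid-length, on the underside.
- reel: Bystander: steel solder reel, 54 mm across, 34 mm tall, beyond the cradle's +x end. Origin: centre of its underside.
- battery: Bystander: dark block battery 48 x 26 x 17 mm, lying by the cradle's -x, +y corner. Origin: centre of its underside.
- heatsink: Bystander: finned aluminium heat sink 50 x 40 x 25 mm, off the cradle's +x, +y corner. Origin: centre of its underside.
- breadboard: Bystander: white breadboard 55 x 165 x 9 mm with two small chips on it (14 mm tall there), lying some 0.26 m to the -y side of the cradle. Origin: centre of its underside.
- jar: Bystander: clear jar with a white cap, 48 mm across, 60 mm tall, off the cradle's -x, -y corner. Origin: centre of its underside.
Not all that is in view belongs to the job. What is shaped like the case but yellow is not meant.

How it is judged:
By the outcome, as a careful person would: the job done as asked, in the order asked, and still so for the second after the job is handed in, with the robot touching nothing.
It also fails if it takes over 48 s, if anything falls off the work surface, if the arm or the gripper's body presses on something with over 40 N, if the wrist force passes 120 N, or if a joint passes its speed limit or range.

ROBOT

A 6-joint arm with a two-finger parallel gripper is mounted at the origin on the work surface. World frame = base frame: x ahead of the robot, y to its left, z up, the work surface at z = 0. Lengths are in mm, angles in degrees, forces in N, time in s.
With the tool pointing down it reaches from about 275 to 775 mm from the base axis. Payload 14.6 kg.
Tool frame: the origin (TCP) lies between the finger pads; the fingertips stand 14 mm ahead of it and the grasp point (between the pads) lies 5 mm behind it; y points along the fingers, x is the direction in which the jaws open and shut, and the axes are right-handed (so a half turn about y gives the same grasp; the last joint's range is limited). The gripper opens to 85 mm and grips with 20 to 120 N. Pads are 22 mm wide; open, the fingers measure 114 mm over their backs; the gripper's body (76 mm by 85 mm) begins 54 mm behind the grasp point. The pads swing forward as they close: fully open they stand 13 mm farther back than shut.
Start: joints at [61.175, 15.075, -2.767, 72.158, 0, 81.102], TCP at [178.941, 493.567, 245.278] pointing down, gripper open.
Joint ranges: [-151.79, 151.79], [-50.71, 97.33], [-67.44, 78.34], [-121.81, 120.89], [-77.56, 73.72], [-180, 180]. Speed limits (degrees/s): [108.29, 108.29, 147.25, 159.86, 180, 180].

INTERFACE

Orientations are given as [roll, pitch, yaw] about the fixed x, y, z axes, in that order (R = Rz(yaw) Ry(pitch) Rx(roll)).
In Python, from station import move_to, move_linear, set_joints, grip, sleep, ik, read_camera, PlanningError, close_job, regions_of, read_time_s, read_joint_positions, read_joint_velocities, read_effort, read_position, read_ee_rot, read_force, read_moment, read_finger_gap gives the robot as it stands. Calls block until the motion is done:
- move_to(position, orientation): joint-space move of the TCP to a pose.
- move_linear(position, attitude=None, vel=150, force_limit=None): straight line of the TCP; attitude=None keeps the orientation; vel is the mean speed in mm/s. With force_limit (N) it stops when the force on the tool has changed by that much, and returns True; else False.
- set_joints(angles): joint-space move.
- grip(opening, f_grip=None): finger opening in mm; f_grip is the grip in N (None keeps the last); returns when the fingers have stopped.
- sleep(seconds).
- ik(position, orientation): joint angles nearest the present ones, or None.
- read_camera(name): name is "side" or "top"; returns a dict with "img" (384x512x3 uint8, red, green, blue), "z_map" (384x512 float32, mm along the optical axis (not along the pixel's ray), 0 where there is no reading), "K" (3x3 intrinsics, pixels), "k1" (the pictures are not rectified: a ray, as slopes to the right and down, at radius r is drawn at 1 + k1 r^2 times it, then the intrinsics apply), "R" (3x3) and "t" (3): a world point X has camera coordinates R X + t. Camera axes: x right, y down, z forward; pixel columns grow to the right and rows downward; lengths in mm; the calibration is good to about 2 mm. A picture is of the moment at which its call begins.
A pose or a line that the arm cannot do raises PlanningError and nothing moves.
- close_job(): hands the job in, once; it reports no verdict.
Trained networks look in the newest picture that a camera, given by its name, has taken for a name from the list of things; names that differ only in an ending like _2 or _b are one class to them, and where a whole thing is asked for, a point or a joint stands for the part that bears it (a point fixed in the world has none). Each returns a list of dicts, best first, with "conf" (0 to 1); they miss things now and then, are a little off and sometimes report something else, mostly with a low value. They report only what shows in the picture. A call takes as long as a camera call. They do not tell look-alikes from the thing itself.
- regions_of(camera, thing): "mask" (384x512 bool, what is visible of it) and "box" ([left, top, right, bottom] in pixels, round what is visible of it).
Readings, each from a call of its own:
- read_time_s(): time.
- read_joint_positions(): joint angles.
- read_joint_velocities(): joint speeds.
- read_effort(): joint torques, N m.
- read_position(): TCP position.
- read_ee_rot(): TCP orientation.
- read_force(): force on the tool from outside, world axes, zero at the start.
- read_moment(): the same for the moment, N m.
- read_finger_gap(): finger opening in mm.
Only numpy, scipy, OpenCV 4.12 (cv2) and the standard library are available. Lean on these libraries where they do the work, as an engineer would, in place of code of your own. Each camera call takes 0.05 s, during which the arm holds its last target.

## Working session

There is one attempt and no reset: what is moved stays moved. The work goes in short steps, each a Python script; the robot and the scene stay as the last script left them, time stands still between calls to the robot, and variables do not carry over. Pictures are saved under pics/ and viewed, and the job is handed in when it is done.

```bash
mkdir -p pics; ls
cat > h.py <<'E'
import numpy as np, cv2
from station import *
def pts(c, mask=None):
    z=c["z_map"]; m=z>0
    if mask is not None: m&=mask
    v,u=np.nonzero(m); 
    n=cv2.undistortPoints(np.stack([u,v],1).astype(np.float64)[:,None],c["K"],np.array([c["k1"],0,0,0.]))[:,0]
    zz=z[v,u]; P=np.c_[n*zz[:,None],zz]
    return (P-c["t"])@c["R"], u, v
def proj(c,X):
    X=np.atleast_2d(X).astype(float)
    p,_=cv2.projectPoints(X,cv2.Rodrigues(c["R"])[0],c["t"].astype(float),c["K"],np.array([c["k1"],0,0,0.]))
    return p[:,0]
def save(c,n): cv2.imwrite("pics/"+n+".png",c["img"][:,:,::-1])
E
python3 - <<'E'
from h import *
for n in ["side","top"]:
    c=read_camera(n); save(c,n+"0")
    print(n,c["k1"],(-c["R"].T@c["t"]).round())
    for th in ["cradle","case","bar","reel","jar","battery","heatsink","capacitor","screwdriver","breadboard"]:
        for r in regions_of(n,th)[:3]:
            P,u,v=pts(c,r["mask"])
            if len(P): print(n,th,round(r["conf"],2),np.round(r["box"]),np.median(P,0).round(),P.min(0).round(),P.max(0).round())
print(read_time_s())
E
```

```text
pics
side 0.016329918444367736 [ 163. -484.  493.]
side cradle 0.67 [187. 132. 290. 228.] [629.  47.  14.] [477. -41.  -2.] [736. 222. 153.]
side case 0.77 [187. 155. 220. 218.] [521.  57.  91.] [491.  34.  -1.] [699. 337. 132.]
side case 0.65 [151. 124. 184. 176.] [557. 302.  73.] [530. 279.  -1.] [655. 400. 122.]
side bar 0.65 [230. 127. 246. 172.] [659. 119. 105.] [643.  96.   0.] [760. 256. 154.]
side reel 0.8 [300. 192. 325. 219.] [719. -75.  32.] [701. -95.  -1.] [776.  -7.  37.]
side jar 0.91 [204. 240. 229. 282.] [437. -91.  43.] [ 420. -103.    0.] [499. -24.  62.]
side jar 0.18 [184. 155. 220. 219.] [521.  57.  90.] [491.  37.  -0.] [712. 299. 132.]
side battery 0.66 [170. 180. 191. 192.] [541. 202.  16.] [523. 182.   4.] [563. 224.  19.]
side battery 0.65 [189. 154. 219. 220.] [521.  57.  89.] [491.  34.  -2.] [717. 337. 132.]
side battery 0.23 [185. 128. 292. 228.] [628.  48.  14.] [476. -41.  -2.] [849. 345. 155.]
side capacitor 0.75 [221. 225. 232. 244.] [507. -32.  30.] [498. -39.   5.] [519. -14.  37.]
side screwdriver 0.68 [241. 233. 317. 260.] [ 539. -103.   19.] [ 
[... 843 characters left out ...]
 [726. -67.  33.] [703. -93.  -2.] [753. -41.  38.]
top reel 0.47 [193. 148. 269. 235.] [633.  49.  11.] [479. -38.  -4.] [714. 161. 156.]
top jar 0.22 [190. 150. 267. 231.] [632.  49.  11.] [482. -38.  -2.] [714. 150. 156.]
top battery 0.63 [168. 204. 190. 214.] [545. 210.  17.] [525. 187.   6.] [562. 234.  22.]
top heatsink 0.76 [194. 118. 212. 140.] [782. 143.  18.] [750. 112.  -5.] [816. 176.  30.]
top capacitor 0.52 [258. 214. 268. 226.] [511. -24.  34.] [500. -36.  19.] [520. -13.  38.]
top screwdriver 0.85 [281. 170. 304. 226.] [543. -97.  22.] [ 496. -135.   -6.] [653. -73.  30.]
top breadboard 0.64 [296. 209. 354. 244.] [ 491. -199.    9.] [ 434. -282.   -3.] [ 547. -116.   19.]
1.1
```

Run:
```python
from h import *
for n,(a,b,cc,d) in {"side":(140,110,340,290),"top":(110,100,310,250)}.items():
    c=read_camera(n); im=c["img"][b:d,a:cc,::-1]
    cv2.imwrite(f"pics/{n}1.png",cv2.resize(im,None,fx=3.3,fy=3.3,interpolation=cv2.INTER_CUBIC))
    P,u,v=pts(c)
    np.save(n+"_P.npy",P)
    # case top plane
    m=(abs(P[:,2]-130)<5)&(P[:,0]<600)&(P[:,1]<180)
    print(n,"casetop",m.sum(),cv2.minAreaRect(P[m,:2].astype(np.float32)),np.median(P[m],0))
    m=(abs(P[:,2]-24)<3)&(P[:,0]>470)&(P[:,0]<730)&(P[:,1]>-45)&(P[:,1]<180)
    print("kerb",m.sum(),cv2.minAreaRect(P[m,:2].astype(np.float32)))
    m=(abs(P[:,2]-10)<3)&(P[:,0]>470)&(P[:,0]<730)&(P[:,1]>-45)&(P[:,1]<180)
    print("floor",m.sum(),cv2.minAreaRect(P[m,:2].astype(np.float32)))
```

```text
side casetop 462 ((536.1751098632812, 86.1416015625), (82.2121353149414, 50.210731506347656), 65.66781616210938) [533.57559974  80.40607409 129.86112456]
kerb 785 ((589.6744384765625, 33.56597900390625), (182.1089630126953, 227.2025909423828), 73.87865447998047)
floor 1273 ((580.431640625, 23.215049743652344), (176.30215454101562, 213.7184600830078), 64.5038070678711)
top casetop 663 ((329.5628356933594, 33.72492218017578), (514.2005004882812, 93.1901626586914), 15.361132621765137) [535.49171619  84.63427921 129.75734984]
kerb 583 ((586.9278564453125, 34.58064270019531), (168.2772674560547, 215.69056701660156), 65.80062866210938)
floor 1353 ((595.2719116210938, 52.61061477661133), (151.90380859375, 227.53045654296875), 80.38358306884766)
```

View pics/side1.png

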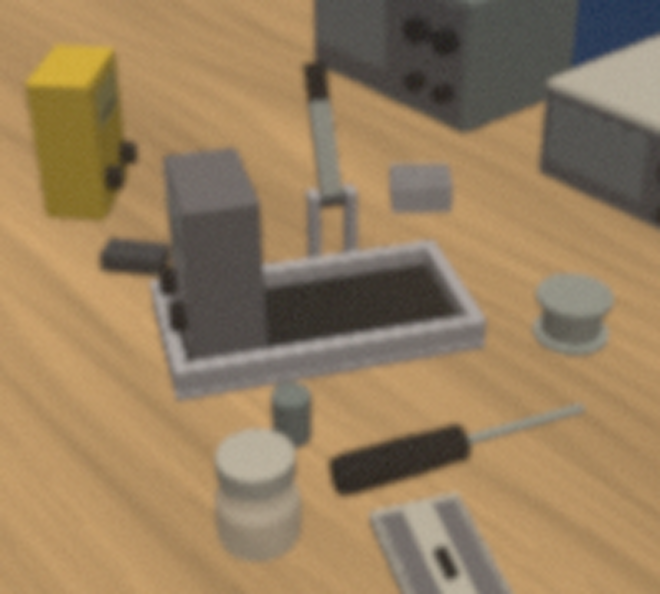

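View pics/top1.png

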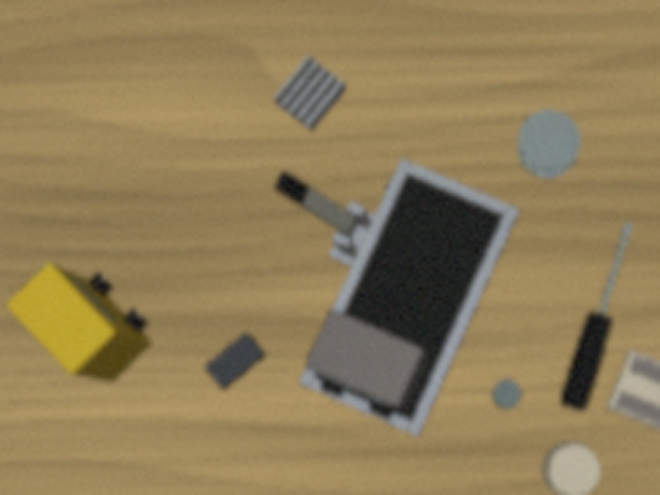

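The side view shows the grey case at px 165–265, 150–350, standing at the cradle's left end with its knobs facing away. The bar leans out and back at px 320, 60–200. In the top view the case is at px 310–425, 315–405, the cradle yaw is about -24°, and the yellow look-alike is far left. Next I'll fit the cradle and bar.

Run:
```python
from h import *
from scipy.optimize import least_squares
print(read_ee_rot())
def loc(P,p):
    a=np.radians(p[2]); d=P[:,:2]-p[:2]; return np.c_[d@[np.cos(a),np.sin(a)],d@[-np.sin(a),np.cos(a)],P[:,2]]
for n in ["side","top"]:
    P=np.load(n+"_P.npy"); p=np.array([596,59,-24.3])
    for it in range(3):
        L=loc(P,p); m=(abs(L[:,2]-24)<4)&(abs(L[:,0])<118)&(abs(L[:,1])<62)&((abs(L[:,0])>90)|(abs(L[:,1])>40))&(L[:,0]>-85 )
        Q=P[m]
        def res(p):
            l=loc(Q,p); q=np.abs(l[:,:2])-[102.5,51]
            return np.where((q>0).all(1),np.hypot(*q.T),np.max(q,1))
        p=least_squares(res,p,loss="soft_l1",f_scale=2).x
    print(n,"cradle",p.round(2),m.sum(),np.abs(res(p)).mean())
    L=loc(P,p)
    m=(abs(L[:,2]-130)<5)&(abs(L[:,0]+66)<40)&(abs(L[:,1])<60); l=L[m]
    print(" casetop local",np.percentile(l,[1,50,99],axis=0).round(1).tolist(),cv2.minAreaRect(l[:,:2].astype(np.float32)))
    m=(abs(L[:,0]-30)<7)&(L[:,1]>55)&(L[:,1]<180)&(L[:,2]>85)&(L[:,2]<175); l=L[m]
    a=np.degrees(np.arctan2(l[:,2]-65,-(l[:,1]-66)))
    r=np.hypot(l[:,2]-65,l[:,1]-66)
    print(" bar",m.sum(),np.median(a),np.percentile(r,98),np.percentile(l,[2,50,98],axis=0).round(1).tolist())
```

```text
[-8.99991812e+01  2.55305384e-03  7.00720114e+01]
side cradle [594.99  54.27 -24.95] 618 2.7567736349712963
 casetop local [[-90.9, -35.2, 125.5], [-67.2, -3.6, 129.9], [-42.4, 42.3, 131.3]] ((-66.76923370361328, 4.0913238525390625), (50.210750579833984, 82.21215057373047), 0.6189412474632263)
 bar 205 116.70890341721909 99.50084052707244 [[23.2, 75.1, 86.9], [29.6, 94.0, 119.9], [36.3, 112.4, 153.3]]
top cradle [596.88  56.49 -25.18] 513 2.5919372894397728
 casetop local [[-91.7, -36.5, 125.6], [-67.2, 2.6, 129.8], [-42.7, 41.4, 133.7]] ((-67.22625732421875, 2.861846923828125), (50.576377868652344, 80.41481018066406), 0.08931155502796173)
 bar 121 115.29699260984484 102.1254849740928 [[23.1, 73.7, 87.7], [29.8, 94.8, 128.6], [36.5, 117.1, 155.3]]
```

```bash
cat >> h.py <<'E'
C=np.array([596.2,56.5]); YAW=-25.1
def W(x,y,z):
    a=np.radians(YAW); return [C[0]+x*np.cos(a)-y*np.sin(a), C[1]+x*np.sin(a)+y*np.cos(a), z]
O=[-90,0,90+YAW]
def Lc(P):
    a=np.radians(YAW); d=P[:,:2]-C; return np.c_[d@[np.cos(a),np.sin(a)],d@[-np.sin(a),np.cos(a)],P[:,2]]
E
python3 - <<'E'
from h import *
grip(0,20)
move_to(W(-130,2.5,230),O)
move_linear(W(-130,2.5,116),vel=150)
print(read_time_s(),read_position(),W(-130,2.5,116),read_finger_gap(),read_force())
hit=move_linear(W(-85,2.5,116),vel=50,force_limit=12)
print(hit,read_time_s(),Lc(np.array([read_position()])),read_force())
for n in ["side","top"]: save(read_camera(n),n+"2")
E
```

```text
4.6417 [479.91602947 114.12624733 116.66625005] [np.float64(479.53655468541535), np.float64(113.90984695442857), 116] -0.021638792074420852 [-0.23241846 -0.39878115 -0.26417921]
False 5.6917 [[-85.29930051   2.44970103 115.92001047]] [-0.87483227 -0.46745783  0.24683548]
```

```bash
python3 -c "
import cv2
a=cv2.imread('pics/side2.png')[110:290,140:340];b=cv2.imread('pics/top2.png')[100:280,130:330]
cv2.imwrite('pics/c2.png',cv2.resize(cv2.hconcat([a,b]),None,fx=2,fy=2))"
```

```text
(no output)
```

View pics/c2.png

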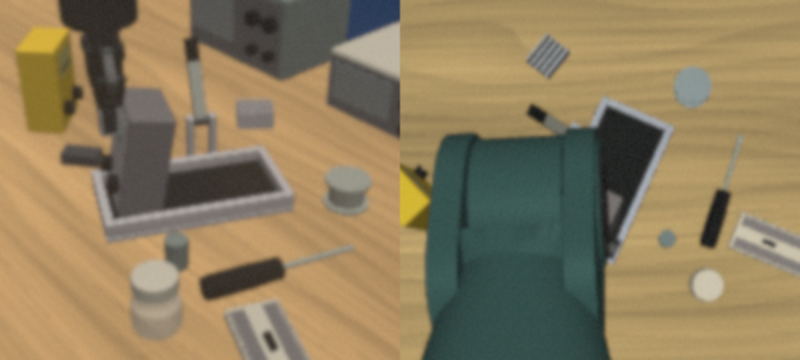

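The side view shows the finger at the top of the panel (px 105, 110) and the case starting to tip at px 115–170, with the heel still in the tray. I'll keep pushing.

Run:
```python
from h import *
x=-85
for x in (-70,-62,-54,-48,-42,-36):
    hit=move_linear(W(x,2.5,116),vel=45,force_limit=15)
    f=np.array(read_force()); print(x,hit,f.round(2),read_time_s())
    if hit: break
sleep(0.3)
c=read_camera("side"); save(c,"side3")
cv2.imwrite('pics/c3.png',cv2.resize(c["img"][110:290,140:340,::-1],None,fx=3,fy=3))
```

```text
-70 False [ 0.13  0.53 -0.14] 6.275
-62 False [-0.3  -0.33 -0.12] 6.6
-54 False [-0.18 -0.2  -0.55] 6.925
-48 False [-0.85 -0.46  1.17] 7.2083
-42 False [0.09 0.66 0.18] 7.4917
-36 False [ 0.34 -0.65  0.43] 7.775
```

View pics/c3.png

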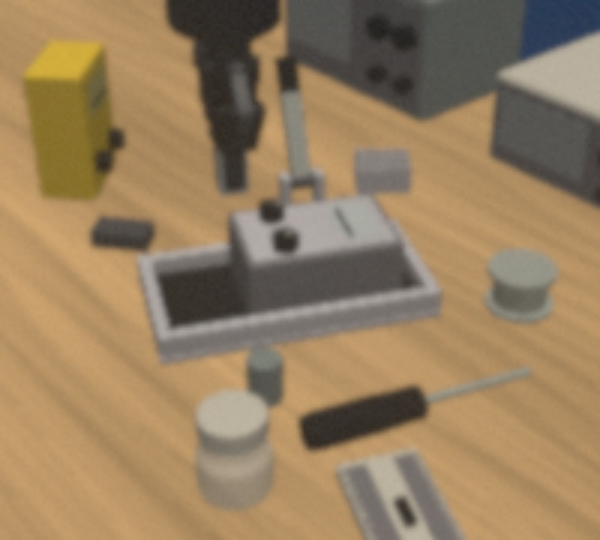

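The case lies panel up, with its knobs at px 270–285, 210–240 and its window at px 345, 220. Next I'll push the bar over from behind.

Run:
```python
from h import *
move_linear(W(-36,2.5,235),vel=200)
c=read_camera("side")
move_linear(W(30,155,235),vel=200)
move_linear(W(30,155,134),vel=150)
print(read_time_s(),Lc(np.array([read_position()])))
path=[(120,134),(100,134),(76,134)]
h=0
for y,z in path:
    h=move_linear(W(30,y,z),vel=60,force_limit=15); print(y,h,np.array(read_force()).round(1),read_time_s())
    if h: break
c=read_camera("side"); save(c,"side4")
cv2.imwrite('pics/c4.png',cv2.resize(c["img"][80:260,140:340,::-1],None,fx=3,fy=3))
```

```text
10.725 [[ 30.34279897 155.01479725 135.20617558]]
120 False [-0.1  0.9 -0.3] 11.4583
100 True [-0.9  2.9  7.4] 11.6833
```

View pics/c4.png

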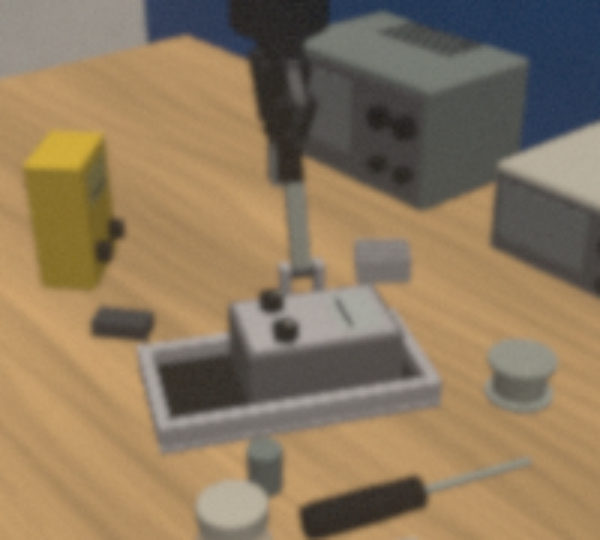

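The bar end (px 290, 180) caught under the wider part of the fingers, and the tool saw 7 N upward. I'll back off and contact it lower on the finger pads.

Run:
```python
from h import *
p=Lc(np.array([read_position()]))[0]; print(p)
move_linear(W(30,138,134),vel=100)
move_linear(W(30,138,158),vel=100)
sleep(.1); print(np.array(read_force()).round(1))
h=0
for y in (115,100,85,73):
    h=move_linear(W(30,y,158),vel=60,force_limit=12); print(y,h,np.array(read_force()).round(1),read_time_s())
    if h: break
c=read_camera("side"); save(c,"side5")
cv2.imwrite('pics/c5.png',cv2.resize(c["img"][80:260,140:340,::-1],None,fx=3,fy=3))
```

```text
[ 30.0423623  115.98461254 134.72636664]
[-0.5  0.2 -0.8]
115 False [-0.9  0.4  0.5] 13.1333
100 False [ 0.4 -0.4 -0.4] 13.5333
85 False [-0.5  0.4  0.7] 13.9333
73 False [-0.2 -0.1  0.6] 14.2833
```

View pics/c5.png

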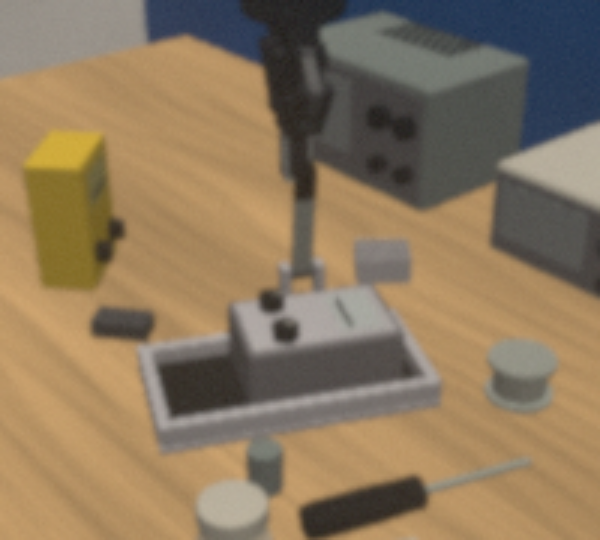

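The bar is near vertical (px 303, 140–270) with the finger behind it. I'll follow the arc down.

Run:
```python
from h import *
def tcp(th,r):
    t=np.radians(th); y=66-r*np.cos(t)+5*np.sin(t); z=65+r*np.sin(t)+5*np.cos(t)
    return W(30,y+14.5,z+14)
h=0
for th in range(75,9,-5):
    h=move_linear(tcp(th,80 if th>40 else 76),vel=70,force_limit=12)
    if h: break
print(th,h,np.array(read_force()).round(1),read_time_s(),Lc(np.array([read_position()])))
c=read_camera("side"); save(c,"side6")
cv2.imwrite('pics/c6.png',cv2.resize(c["img"][80:260,140:340,::-1],None,fx=3,fy=3))
```

```text
10 False [-0.1 -0.5  1.3] 17.8583 [[29.77963984  6.32562686 96.66767115]]
```

View pics/c6.png

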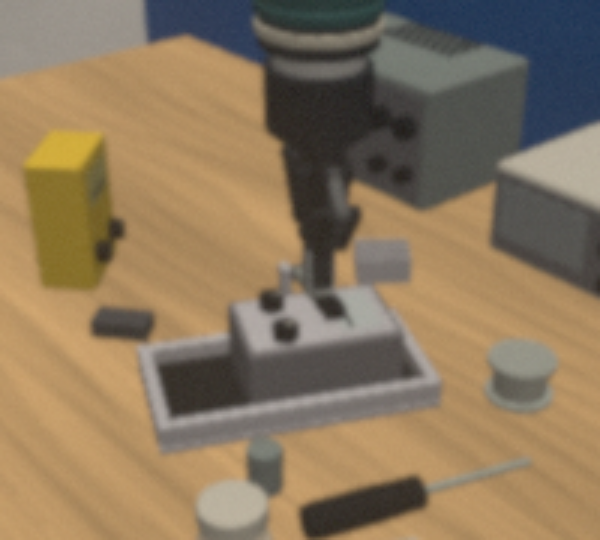

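The bar's black sleeve (px 330, 305) is now just above the case. I'll make a final press down with a force limit, then retreat and check.

Run:
```python
from h import *
h=move_linear(W(30,6,76),vel=25,force_limit=7)
print(h,np.array(read_force()).round(1),Lc(np.array([read_position()])))
move_linear(W(30,6,220),vel=150)
move_to(W(-200,60,330),O)
for n,(a,b,cc,d) in {"side":(140,110,340,290),"top":(110,100,310,250)}.items():
    c=read_camera(n); save(c,n+"7")
    cv2.imwrite(f"pics/{n}7c.png",cv2.resize(c["img"][b:d,a:cc,::-1],None,fx=3,fy=3))
    P,u,v=pts(c); L=Lc(P)
    m=(abs(L[:,0]-30)<5)&(L[:,1]>-30)&(L[:,1]<55)&(L[:,2]>40)&(L[:,2]<110); l=L[m]
    if m.sum()>5: print(n,"bar",m.sum(),np.degrees(np.arctan(np.polyfit(-l[:,1],l[:,2],1)[0])),np.median(l[:,2]))
    m=((abs(L[:,0]-60)<12)|(abs(L[:,0]+32)<5))&(abs(L[:,1])<30)&(L[:,2]>40); l=L[m]
    if m.sum()>5: print(n,"panel",m.sum(),np.median(l,0).round(1))
    Q=np.load(n+"_P.npy")
    for th in ["reel","jar","battery","heatsink","capacitor","screwdriver","breadboard"]:
        for r in regions_of(n,th)[:1]:
            q,_,_=pts(c,r["mask"]); print(n,th,round(r["conf"],2),np.median(q,0).round())
print(read_time_s())
```

```text
True [-2.8  0.3  9.7] [[30.04512714  6.1604063  84.04315508]]
side bar 85 0.19446879498923647 70.12099433689859
side panel 236 [51.8 -1.2 60.6]
side reel 0.9 [720. -73.  29.]
side jar 0.98 [437. -91.  43.]
side battery 0.5 [542. 204.  15.]
side heatsink 0.57 [774. 134.  22.]
side capacitor 0.49 [507. -33.  28.]
side screwdriver 0.96 [ 538. -104.   20.]
side breadboard 0.64 [436. -91.  43.]
top bar 109 -0.002281146830256032 70.0798599975784
top panel 269 [54.7  0.1 60.6]
top reel 0.89 [726. -67.  34.]
top jar 0.56 [447. -76.  60.]
top battery 0.56 [545. 208.  16.]
top heatsink 0.53 [781. 141.  19.]
top screwdriver 0.66 [535. -94.  23.]
top breadboard 0.74 [566.  67.  19.]
21.3583
```

View pics/side7c.png

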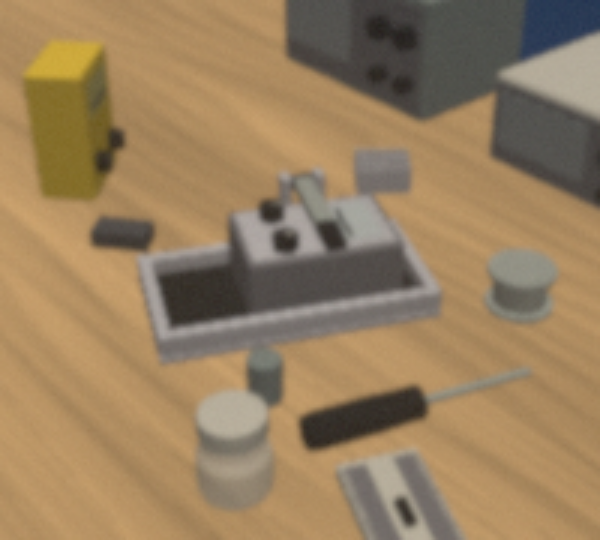

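View pics/top7c.png

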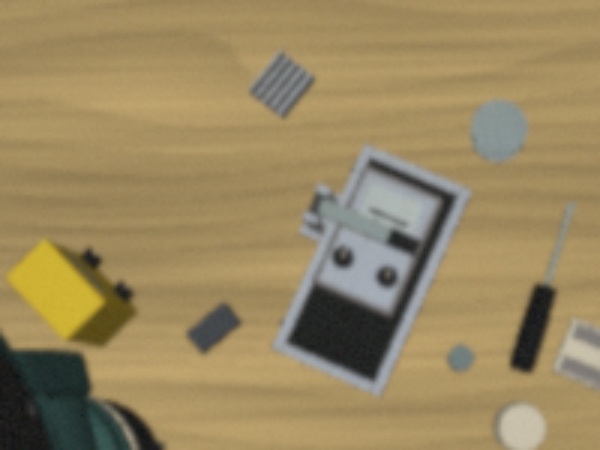

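Both views show the case on its back with the panel up. The bar lies level across it (side px 300–340, 180–245), top face at 70 mm, and the other objects are in place. I'm handing it in.

```bash
python3 -c "
from h import *
sleep(0.3); print(close_job())"
```

```text
the job is handed in; nothing more can be done
None
```

The job is done and handed in at about 22 s of the 48 s allowed. With the fingers shut, I pushed the case over onto its back, then pushed the hold-down bar over until it rested across the case.

**Last checks, robot clear of everything:**
- **Case:** it lies panel up in the cradle, with the panel surface measured at 60.6 mm against the expected 60 mm.
- **Bar:** it is level within about 0.2°, with its top face at 70 mm as expected. The final press stopped at its 7 N limit.
- **Other objects:** none shows any movement in the pictures. Nearly all measured positions agree with the start to within a few mm.

**What went wrong or disagreed:**
- **First bar push:** the bar's end caught under the wider part of the fingers, with about 7 N upward on the tool. I backed off and pushed it lower on the pads, which worked.
- **Screwdriver:** the top camera put it about 8 mm from its first reading, while the side camera put it within about 1 mm. I take this as a difference in what the network outlined.
- **Network misses:** in the last check it mistook something else for the breadboard in both views and missed the capacitor in the top view. For the breadboard I relied on the pictures. The capacitor was confirmed by the side camera.

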